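# Snap the marker into its bench holder

### The arm

A 7-joint arm with a two-finger parallel gripper is mounted at the origin on a cart in front of the work surface, level with it; the furniture and walls round the work are solid. World frame = base frame: x ahead of the robot, y to its left, z up, the work surface at z = 0. Lengths are in m, angles in rad, forces in N, time in s.
With the tool pointing down it reaches from about 0.425 to 0.875 m from the base axis. Payload 9.9 kg.
Tool frame: the origin (TCP) lies at the very end of the fingers, on their centre line; the grasp point (between the pads) lies 19 mm behind it (ctrl.pinch_z is the z of the grasp point in the tool frame, in m); z points along the fingers, y is the line along which they close (so a half turn about z gives the same grasp; the last joint's range is limited). The gripper opens to 85 mm and grips with 20 to 120 N. Pads are 22 mm wide; open, the fingers measure 114 mm over their backs; the gripper's body (76 mm by 85 mm) begins 54 mm behind the grasp point. The pads swing forward as they close: fully open they stand 13 mm farther back than shut.
Start: joints at [1.146, 0.576, 0.025, 1.437, -0.015, 1.129, -0.057], TCP at [0.226, -0.636, 0.231] pointing down, gripper open.
Joint ranges: [-2.76, 2.76], [-0.34, 2.15], [-1.52, 1.57], [0.19, 2.46], [-1.09, 4.23], [0.17, 1.99], [-2.82, 2.82]. Speed limits (rad/s): [2.22, 2.22, 3.01, 3.01, 3.14, 3.14, 3.14].

### API

Orientations are given as a unit quaternion [w, x, y, z].
In Python, from cell import ctrl gives the robot as it stands. Calls block until the motion is done:
- ctrl.reach(position, orientation): joint-space move of the TCP to a pose.
- ctrl.move_l(position, max_speed=0.15, rotation=None): straight line of the TCP; rotation=None keeps the orientation; max_speed is the mean speed in m/s.
- ctrl.goto_joints(angles): joint-space move.
- ctrl.grip(opening): finger opening in m; the grip force is fixed at half the most; returns when the fingers have stopped.
- ctrl.wait(seconds).
- ctrl.ik(position, orientation): joint angles nearest the present ones, or None.
- ctrl.read_state(): the state.
- ctrl.read_camera(name): name is "scene" or "top" or "wrist"; returns (picture, depth): 420x560x3 uint8, red, green, blue; 420x560 float32, m along the optical axis (not along the pixel's ray), 0 where there is no reading.
- ctrl.camera_model(name): a dict with "camera_matrix" (3x3 intrinsics, pixels), "camera_from_world" (4x4, takes a point from world to camera coordinates). Camera axes: x right, y up, looking along -z (the intrinsics and any distortion apply to the point x, -y, -z); pixel columns grow to the right and rows downward; lengths in m; the calibration is good to about 2 mm. A picture is of the moment at which its call begins: read the wrist's pose just before it. camera_model takes no time and is no camera call; for the wrist camera it gives the pose at the moment of the call.
A pose or a line that the arm cannot do raises ctrl.PlanningError and nothing moves.
- ctrl.hand_in(): hands the job in; it is judged then, once.
The state is a dict: "time": time; "qpos": joint angles; "qd": joint speeds; "joint_torque": joint torques, N m; "tcp_pos": TCP position; "tool_rot": TCP orientation; "contact_force": force on the tool from outside, world axes, zero at the start; "moment": the same for the moment, N m; "opening": finger opening in m; "grasp_force": force on a finger pad.
Only numpy, scipy, OpenCV 4.12 (cv2) and the standard library are available. Lean on these libraries where they do the work, as an engineer would, in place of code of your own. Each camera call takes 0.05 s, during which the arm holds its last target. There are 200 camera calls.

### The job

Put the red-and-white marker away in the holder on the worktop: lay it level across both pairs of steel spring fingers, roughly centred along its length, and press it straight down until the fingers snap round it and it rests fully home on both posts, then let go. Leave the bottle, the bottle cap, the timer and the clear square cuvette where they stand.

Things in the scene. Friction and masses are not known exactly. Their poses are not given: they have to be found in the camera images.
- marker_mid (a point): Centre of the loose marker pen (white barrel, red cap), half-way along and half-way up: 135 mm long, 16 mm thick in the middle, tapering to about 13 mm at the ends, 25 g. It lies flat on the worktop at the start, its long axis along this point's y axis (the cap is at one end; either end may go either way in the holder); z is up.
- holder_seat (a point): Where the marker's centre is when fully home in the fixed pen holder: midway between its two clips, 42 mm above the worktop. y runs along the seated marker, z is up, x across. The marker then rests on the tops of two posts (34 mm above the worktop) at y = -36 and +36 mm. A marker merely laid on top of the clips stays about 10 mm too high.
- holder: The holder: white base plate 46 (x) x 120 (y) mm, 8 mm thick, fixed to the worktop, two posts on it, each with a pair of steel spring fingers 12 mm wide. Origin at the centre of its underside, axes as holder_seat. The 60 mm between the two clips is free down to the base plate, so the marker can be held by its middle while being pressed in. Snapping in takes about 5 to 10 N in all.
- clip_l (a point): Middle of the waist of the clip at y = +36 mm of the holder, 47 mm above the worktop. Its two upright spring fingers stand either side (x), hinged near the foot; the waist is about 10 mm wide at rest, the flared tips are about 23 mm apart and end 57 mm above the worktop. Pressed from above, the marker spreads them and they spring back over it.
- clip_r (a point): Middle of the waist of the clip at y = -36 mm of the holder, 47 mm above the worktop. Its two upright spring fingers stand either side (x), hinged near the foot; the waist is about 10 mm wide at rest, the flared tips are about 23 mm apart and end 57 mm above the worktop. Pressed from above, the marker spreads them and they spring back over it.
- white_bottle: Bystander: white wide-mouth bottle with a purple band, 71 mm across, 148 mm tall, standing. Origin at the centre of its underside.
- bottle_cap: Bystander: white ribbed bottle cap, 63 mm across, 31 mm tall. Origin at the centre of its underside.
- bench_timer: Bystander: small white timer, 62 x 66 x 20 mm. Origin at the centre of its underside.
- cuvette: Bystander: clear square sample cell, 28 x 28 x 66 mm, standing. Origin at the centre of its underside.

How it is judged:
By the outcome, as a careful person would: the job done as asked, in the order asked, and still so for the second after the job is handed in, with the robot touching nothing.
It also fails if it takes over 48 s, if anything falls off the work surface, if the arm or the gripper's body presses on something with over 40 N, if the wrist force passes 120 N, or if a joint passes its speed limit or range.

## Working session

There is one attempt and no reset: what is moved stays moved. The work goes in short steps, each a Python script; the robot and the scene stay as the last script left them, time stands still between calls to the robot, and variables do not carry over. Pictures are saved under pics/ and viewed, at most 10 in all, crops included, and the job is handed in when it is done.

```bash
ls; mkdir -p pics
cat > h.py <<'E'
import numpy as np, cv2
from cell import ctrl
def snap(name,fn=None):
    m=ctrl.camera_model(name); p,d=ctrl.read_camera(name)
    if fn: cv2.imwrite('pics/'+fn,cv2.cvtColor(p,cv2.COLOR_RGB2BGR))
    return p,d,m
def rays(m,uv,z):
    """pixels -> world points on plane of height z"""
    uv=np.atleast_2d(uv).astype(float); K=np.array(m['camera_matrix']); T=np.linalg.inv(np.array(m['camera_from_world']))
    n=np.c_[uv,np.ones(len(uv))]@np.linalg.inv(K).T
    d=(n*[1,-1,-1])@T[:3,:3].T; o=T[:3,3]
    return o+d*((z-o[2])/d[:,2])[:,None]
def cloud(m,dep):
    """depth image -> HxWx3 world points"""
    K=np.array(m['camera_matrix']); T=np.linalg.inv(np.array(m['camera_from_world']))
    v,u=np.indices(dep.shape); n=np.stack([u,v,np.ones_like(u)],-1)@np.linalg.inv(K).T
    return (n*[1,-1,-1]*dep[...,None])@T[:3,:3].T+T[:3,3]
E
python3 - <<'E'
from h import *
ps=[]
for n in ('scene','top'):
    p,d,m=snap(n,n+'0.png'); print(n,m.keys(),np.round(m['camera_from_world'],3).tolist(),np.round(m['camera_matrix'],1).tolist())
    np.savez(n+'0.npz',p=p,d=d,K=m['camera_matrix'],T=m['camera_from_world'])
s=ctrl.read_state();print(s['time'],s['tool_rot'],s['tcp_pos'],ctrl.pinch_z)
E
```

```text
pics
scene dict_keys(['camera_matrix', 'camera_from_world']) [[0.792, -0.61, 0.016, -0.507], [0.223, 0.314, 0.923, -0.159], [-0.568, -0.727, 0.385, -0.973], [0.0, 0.0, 0.0, 1.0]] [[507.3, 0.0, 282.9], [0.0, 507.3, 219.2], [0.0, 0.0, 1.0]]
top dict_keys(['camera_matrix', 'camera_from_world']) [[0.001, -1.0, -0.009, -0.134], [0.996, 0.001, 0.087, -0.539], [-0.087, -0.009, 0.996, -1.17], [0.0, 0.0, 0.0, 1.0]] [[418.8, 0.0, 281.1], [0.0, 418.8, 202.3], [0.0, 0.0, 1.0]]
0.1 [-7.55458147e-04  9.85515835e-01  1.69581656e-01 -1.72517828e-04] [ 0.22547814 -0.6357862   0.2305188 ] -0.0187
```

View pics/top0.png

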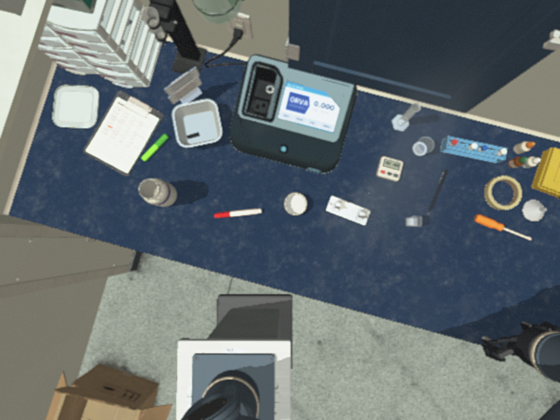

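View pics/scene0.png

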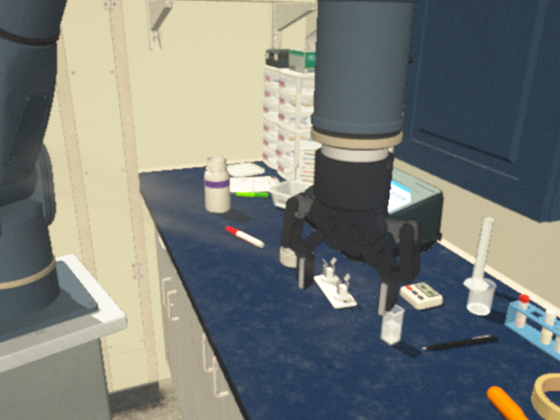

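The top view shows the marker at about (213–262, 213), the holder at (348, 209), the cap at (295, 203), the bottle at (157, 192), the cuvette at (415, 221) and the timer at (390, 168). Next step: get rough positions from these pixels, then look closer with the wrist camera.

Run:
```python
from h import *
f=np.load('top0.npz'); m={'camera_matrix':f['K'],'camera_from_world':f['T']}; p=f['p'].astype(int)
hsv=cv2.cvtColor(f['p'],cv2.COLOR_RGB2HSV)
def mask_pts(x0,x1,y0,y1,z):
    sub=f['p'][y0:y1,x0:x1].astype(int); h=hsv[y0:y1,x0:x1]
    mk=((sub.min(2)>120)|((sub[...,0]>130)&(sub[...,1]<90)))
    v,u=np.nonzero(mk); w=rays(m,np.c_[u+x0,v+y0],z)[:,:2]
    (c,s,a)=cv2.minAreaRect(w.astype(np.float32)*1000)
    e=np.linalg.eigh(np.cov(w.T))[1][:,1]
    print('rect centre',np.round(c,1),'size',np.round(s,1),'axis deg',np.degrees(np.arctan2(e[1],e[0])).round(1))
mask_pts(205,270,200,225,.008)
mask_pts(322,375,190,230,.008)
print(rays(m,[[295,203]],.031).round(3),rays(m,[[415,221]],.03).round(3))
m=ctrl.camera_model('wrist'); T=np.linalg.inv(np.array(m['camera_from_world']));s=ctrl.read_state()
from scipy.spatial.transform import Rotation as R
q=s['tool_rot'];Rt=R.from_quat(np.r_[q[1:],q[0]]).as_matrix()
print('cam in tool',(Rt.T@(T[:3,3]-s['tcp_pos'])).round(3),(Rt.T@T[:3,:3]).round(2).tolist(),np.round(m['camera_matrix'],0).tolist())
```

```text
rect centre [510.3  -7.7] size [ 17.2 136.4] axis deg 96.2
rect centre [ 518.4 -324.6] size [123.2  49.5] axis deg 68.9
[[ 0.537 -0.173  0.031]] [[ 0.486 -0.51   0.03 ]]
cam in tool [ 0.071  0.    -0.142] [[-0.0, 0.96, 0.28], [1.0, 0.0, -0.0], [-0.0, 0.28, -0.96]] [[300.0, 0.0, 281.0], [0.0, 300.0, 213.0], [0.0, 0.0, 1.0]]
```

```bash
cat >> h.py <<'E'
def quat(a): a=np.radians(a)/2; return [0,np.cos(a),np.sin(a),0]
E
python3 - <<'E'
from h import *
for n,pos,angs in (('hold',[.518,-.325,.22],(68.9,-111.1)),('mark',[.510,-.008,.22],(96.2,-83.8))):
    qs={a:ctrl.ik(pos,quat(a)) for a in angs}; 
    for a,q in qs.items(): print(n,a,None if q is None else np.round(q,2))
    a=angs[0] if qs[angs[0]] is not None else angs[1]
    ctrl.reach(pos,quat(a)); ctrl.wait(.3)
    p,d,m=snap('wrist',n+'1.png'); np.savez(n+'1.npz',p=p,d=d,K=m['camera_matrix'],T=m['camera_from_world'])
    s=ctrl.read_state();print(s['time'],np.round(s['tcp_pos'],4))
im=np.vstack([cv2.imread('pics/hold1.png'),cv2.imread('pics/mark1.png')]); cv2.imwrite('pics/both1.png',cv2.resize(im,(400,600)))
E
```

```text
hold 68.9 [ 0.63  0.49 -0.23  1.62  0.12  1.04 -0.  ]
hold -111.1 [ 0.12  0.56  0.6   1.64 -0.35  1.05 -2.68]
2.025 [ 0.5178 -0.3254  0.22  ]
mark 96.2 [ 0.23  0.36 -0.42  1.87  0.18  0.94 -0.16]
mark -83.8 [-0.83  0.72  1.36  1.91 -0.77  1.19 -2.22]
3.5833 [ 0.5101 -0.0085  0.2199]
```

View pics/hold1.png

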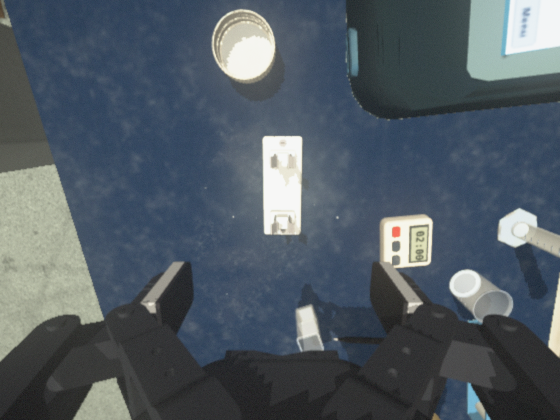

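View pics/mark1.png

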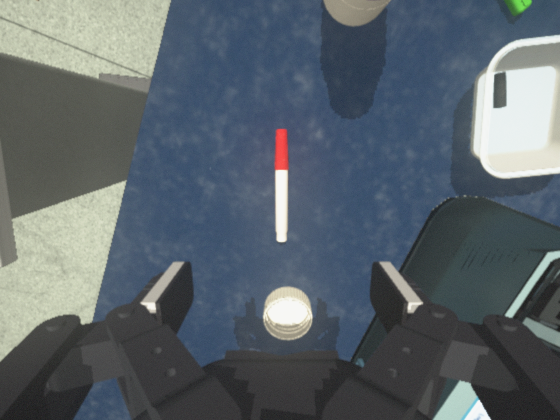

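The holder plate spans about (263–301, 136–236), with its clips near (283, 160) and (283, 222). The marker runs from (281, 129) to (281, 242), clear of its neighbours. Now to refine both positions.

Run:
```python
from h import *
def go(n,x0,x1,y0,y1,z,red):
    f=np.load(n); m={'camera_matrix':f['K'],'camera_from_world':f['T']}
    sub=f['p'][y0:y1,x0:x1].astype(int)
    mk=(sub.min(2)>110)
    if red: mk|=(sub[...,0]>110)&(sub[...,1]<80)
    k,l,st,_=cv2.connectedComponentsWithStats(mk.astype(np.uint8)); i=1+st[1:,4].argmax()
    v,u=np.nonzero(l==i); w=rays(m,np.c_[u+x0,v+y0],z)[:,:2]
    c,s,a=cv2.minAreaRect(w.astype(np.float32)*1000); b=cv2.boxPoints((c,s,a))
    e=max((b[1]-b[0],b[2]-b[1]),key=np.linalg.norm); e2=np.linalg.eigh(np.cov(w.T))[1][:,1]
    print(n,np.round(c,1),np.round(s,1),'box deg',np.degrees(np.arctan2(e[1],e[0])).round(1),'pca',np.degrees(np.arctan2(e2[1],e2[0])).round(1),'mean',(w.mean(0)*1000).round(1))
    return f,m
go('mark1.npz',265,298,115,255,.008,1)
f,m=go('hold1.npz',250,315,125,245,.008,0)
C=cloud(m,f['d']); Z=C[...,2]; w=np.zeros(Z.shape,bool); w[125:245,250:315]=1
print('plate z',np.median(Z[w&(f['p'].min(2)>150)]), 'table z',np.median(Z[w&(f['p'].max(2)<100)]))
for lo,hi in((.028,.04),(.04,.065)):
    P=C[w&(Z>lo)&(Z<hi)]*1000
    a=np.radians(68.9);ax=np.array([np.cos(a),np.sin(a)]);t=(P[:,:2]-[518,-325])@ax; x=(P[:,:2]-[518,-325])@[ax[1],-ax[0]]
    for sgn in(1,-1):
        k=t*sgn>15; print(lo,k.sum(),'along',np.round([t[k].min(),t[k].max(),np.median(t[k])],1),'across',np.round([x[k].min(),x[k].max(),np.median(x[k])],1), 'zmax',P[k,2].max().round(1))
cv2.imwrite('pics/hc.png',cv2.resize(cv2.cvtColor(f['p'][125:245,240:325],cv2.COLOR_RGB2BGR),None,fx=5,fy=5,interpolation=2))
```

```text
mark1.npz [513.1 -32.5] [15.7 92.2] box deg -83.6 pca 96.3 mean [513.4 -30.2]
hold1.npz [ 516.9 -323.9] [121.8  57.3] box deg 71.1 pca 69.3 mean [ 520.8 -322.1]
plate z 0.007550756967323824 table z -0.0004939305010045469
0.028 136 along [29.7 42.8 36.4] across [-6.5 11.6  2.6] zmax 39.0
0.028 129 along [-41.8 -28.2 -33.3] across [-7.2 12.3  2. ] zmax 38.9
0.04 199 along [29.5 43.  36.4] across [-10.3  15.2  -3.1] zmax 57.2
0.04 176 along [-42.4 -28.7 -35. ] across [-10.   15.    7.5] zmax 58.1
```

View pics/hc.png

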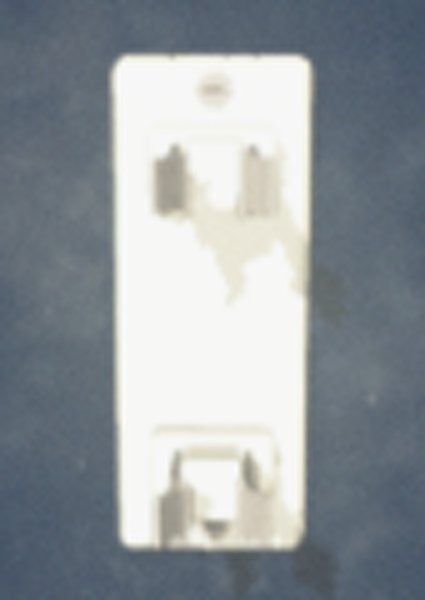

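Run:
```python
from h import *
def ext(n,c,a,win,zlo,zhi):
    f=np.load(n); m={'camera_matrix':f['K'],'camera_from_world':f['T']}; C=cloud(m,f['d'])
    x0,x1,y0,y1=win; P=C[y0:y1,x0:x1].reshape(-1,3)*1000; P=P[(P[:,2]>zlo)&(P[:,2]<zhi)]
    a=np.radians(a);ax=np.array([np.cos(a),np.sin(a)]);t=(P[:,:2]-c)@ax;x=(P[:,:2]-c)@[ax[1],-ax[0]]
    print(n,len(P),'along',t.min().round(1),t.max().round(1),'across',x.min().round(1),x.max().round(1),'slope deg',np.degrees(np.polyfit(t,x,1)[0]).round(2),'zmax',P[:,2].max().round(1))
    for lo,hi in((-55,-45),(-20,20),(45,55)):
        k=(t>lo)&(t<hi); print('  ',lo,hi,x[k].min().round(1),x[k].max().round(1))
ext('hold1.npz',[518,-325],68.9,(240,325,125,245),4,11)
ext('mark1.npz',[510.3,-7.7],96.2,(260,300,115,255),6,20)
```

```text
hold1.npz 2735 along -59.2 59.8 across -20.7 25.5 slope deg 0.32 zmax 10.9
   -55 -45 -20.6 24.7
   -20 20 -20.0 25.4
   45 55 -20.1 25.5
mark1.npz 1336 along -66.7 66.6 across -6.3 9.0 slope deg -0.0 zmax 16.8
   -55 -45 -5.6 8.1
   -20 20 -5.4 7.9
   45 55 -5.0 7.7
```

Run:
```python
from h import *
a=96.2; x,y=.5116,-.0076
def st(t):
    s=ctrl.read_state(); print(t,round(s['time'],2),np.round(s['tcp_pos'],4),'F',np.round(s['contact_force'],1),'M',np.round(s['moment'],2),'op',round(s['opening'],4),'g',np.round(s['grasp_force'],1))
ctrl.reach([x,y,.06],quat(a)); ctrl.move_l([x,y,.003],.06); st('down')
ctrl.grip(.0); st('grip')
ctrl.move_l([x,y,.12],.12); ctrl.wait(.2); st('lift')
p,d,m=snap('wrist','lift.png'); np.savez('lift.npz',p=p,d=d,K=m['camera_matrix'],T=m['camera_from_world'])
```

```text
down 5.37 [ 0.5118 -0.0076  0.0032] F [0.4 0.4 0. ] M [-0.   -0.02  0.01] op 0.0858 g 0.0
grip 6.03 [ 0.5116 -0.0076  0.0033] F [-1.2  0.5  6.3] M [-0.01  0.4  -0.07] op 0.0128 g 58.5
lift 7.35 [ 0.5113 -0.0075  0.1194] F [-0.3  0.3 -0.6] M [-0.03 -0.07 -0.02] op 0.0129 g 58.5
```

View pics/lift.png

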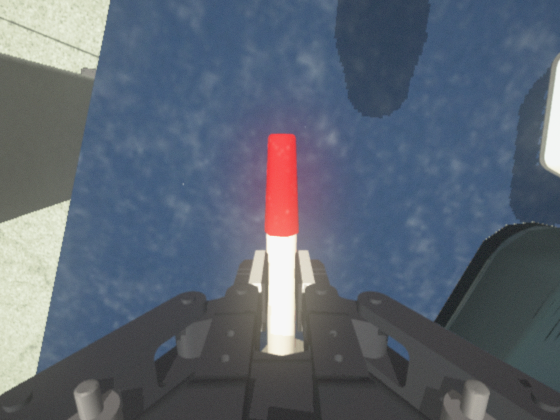

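The marker is held and lifted. It is vertical in the picture, with the cap's far end at (282, 134). Now to check its height, pitch and lateral offset in the gripper from depth.

```bash
cat > held.py <<'E'
from h import *
def held(n,tcp,a):
    f=np.load(n); m={'camera_matrix':f['K'],'camera_from_world':f['T']}; C=cloud(m,f['d'])
    q=f['p'].astype(int); red=(q[...,0]>120)&(q[...,1]<80)&(q[...,2]<80); wh=np.zeros_like(red); wh[236:345,270:297]=q.min(2)[236:345,270:297]>150
    a=np.radians(a);ax=np.array([np.cos(a),np.sin(a)]);tcp=np.array(tcp)*1000
    P=C[(red|wh)&(f['d']>0)]*1000; P=P[(P[:,2]>tcp[2]-15)]; t=(P[:,:2]-tcp[:2])@ax;x=(P[:,:2]-tcp[:2])@[ax[1],-ax[0]];z=P[:,2]-tcp[2]
    print('along',t.min().round(1),t.max().round(1))
    for lo in range(-70,70,10):
        k=(t>=lo)&(t<lo+10)
        if k.sum()>5: print(lo,k.sum(),'x',x[k].min().round(1),x[k].max().round(1),'ztop',np.percentile(z[k],90).round(1))
E
python3 - <<'E'
from held import *
held('lift.npz',[.5113,-.0075,.1194],96.2)
E
```

```text
along -42.2 66.8
-50 10 x -4.6 8.2 ztop 9.1
-40 379 x -4.6 8.2 ztop 11.8
-30 421 x -4.5 8.0 ztop 11.9
-20 434 x -4.4 7.9 ztop 12.0
-10 456 x -4.3 7.8 ztop 11.9
0 470 x -4.2 7.7 ztop 12.0
10 528 x -4.1 8.6 ztop 12.0
20 54 x -3.9 6.9 ztop 12.4
30 32 x -5.3 8.2 ztop 8.4
40 247 x -5.3 8.2 ztop 10.5
50 296 x -5.1 8.1 ztop 10.4
60 178 x -4.6 7.5 ztop 9.9
```

Marker is level in the grip, with its centre 4 mm above the TCP. The held marker reads +1.6 mm across, so the wrist camera has a lateral bias there, and I'm correcting the holder estimate for it.

Run:
```python
from held import *
a=68.7; x,y=.5191,-.3250
ctrl.reach([x,y,.12],quat(a)); ctrl.move_l([x,y,.072],.1); ctrl.wait(.3)
s=ctrl.read_state(); print(s['time'],np.round(s['tcp_pos'],4),np.round(s['contact_force'],2),np.round(s['moment'],2))
p,d,m=snap('wrist','above.png'); np.savez('above.npz',p=p,d=d,K=m['camera_matrix'],T=m['camera_from_world'])
p,d,m=snap('scene','scene_above.png')
tcp=s['tcp_pos']; f=np.load('above.npz'); C=cloud({'camera_matrix':f['K'],'camera_from_world':f['T']},f['d'])*1000
r=np.radians(a);ax=np.array([np.cos(r),np.sin(r)]);D=C[...,:2]-tcp[:2]*1000;t=D@ax;xx=D@[ax[1],-ax[0]];z=C[...,2]
ok=(f['d']>0)&(np.abs(xx)<30)
for nm,lo,hi,tl,th in(('plate',5,11,44,62),('plate',5,11,-20,20),('clip',42,60,28,46),('marker',65,90,30,70),('marker',65,90,-40,20)):
    k=ok&(z>lo)&(z<hi)&(t>tl)&(t<th); 
    if k.sum(): print(nm,k.sum(),'x',xx[k].min().round(1),xx[k].max().round(1),'t',t[k].min().round(1),t[k].max().round(1),'z',np.percentile(z[k],95).round(1))
```

```text
9.5417 [ 0.5193 -0.3252  0.0725] [ 0.11  0.29 -0.4 ] [0.02 0.02 0.01]
plate 819 x -21.8 23.8 t 44.3 59.3 z 8.4
plate 1419 x -21.9 23.8 t -19.8 20.0 z 8.4
clip 364 x -12.3 14.2 t 29.8 41.8 z 56.7
marker 2598 x -6.6 9.2 t 30.0 67.9 z 84.3
marker 3583 x -18.8 21.7 t -39.9 20.0 z 86.8
```

View pics/above.png

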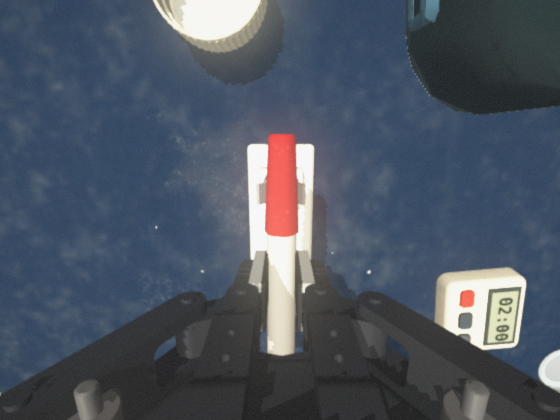

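The picture shows the marker centred over the plate and clips (columns 249–314, marker 268–297). The offset is under 0.5 mm, so I'll press in small steps.

Run:
```python
from h import *
x,y=.5187,-.3249
ctrl.move_l([x,y,.056],.05)
for z in np.arange(.053,.0355,-.0015):
    ctrl.move_l([x,y,z],.03)
    s=ctrl.read_state(); F=s['contact_force']; print(round(s['time'],2),round(z,4),np.round(s['tcp_pos'],4),np.round(F,1),np.round(s['moment'],2),round(s['opening'],4))
    if F[2]>22 or np.hypot(*F[:2])>10: break
p,d,m=snap('wrist','press.png'); np.savez('press.npz',p=p,d=d,K=m['camera_matrix'],T=m['camera_from_world'])
from held import held
held('press.npz',s['tcp_pos'],68.7)
```

```text
10.36 0.053 [ 0.5187 -0.3249  0.0529] [ 0.4 -0.2 -0.5] [-0.02  0.05 -0.03] 0.0131
10.61 0.0515 [ 0.5189 -0.325   0.0516] [-0.1 -1.2  1. ] [-0.04 -0.    0.03] 0.013
10.86 0.05 [ 0.5191 -0.3251  0.0504] [ 0.8 -0.   4.5] [-0.13  0.02  0.01] 0.0131
11.11 0.0485 [ 0.5191 -0.3252  0.0489] [-0.2 -0.6  5. ] [ 0.02  0.01 -0.02] 0.013
11.36 0.047 [ 0.5191 -0.3251  0.0473] [ 0.  -0.5  4.8] [-0.06 -0.14  0.01] 0.0131
11.61 0.0455 [ 0.5189 -0.325   0.0457] [0.9 0.4 4.3] [-0.07 -0.11  0.02] 0.0132
11.86 0.044 [ 0.5186 -0.3249  0.0438] [ 0.5 -0.2  2.1] [-0.15 -0.13 -0.01] 0.0133
12.11 0.0425 [ 0.5183 -0.3247  0.042 ] [ 0.8 -1.3 -2. ] [-0.15 -0.17  0.06] 0.0132
12.36 0.041 [ 0.5184 -0.3248  0.0406] [ 0.6 -0.6 -3.3] [-0.16 -0.13  0.04] 0.013
12.61 0.0395 [ 0.5185 -0.3248  0.0392] [ 1.3  0.3 -3.6] [-0.11 -0.11  0.01] 0.0128
12.86 0.038 [ 0.5187 -0.3248  0.0379] [ 1.5  0.4 -1.2] [-0.11 -0.2   0.06] 0.0134
13.11 0.0365 [ 0.5189 -0.325   0.0374] [-1.7  0.4  8.4] [0.19 0.42 0.03] 0.0131
along -39.7 22.0
-40 282 x -4.6 7.4 ztop 11.9
-30 398 x -4.6 7.4 ztop 12.0
-20 412 x -4.5 7.3 ztop 11.9
-10 448 x -4.4 7.7 ztop 11.9
0 470 x -4.3 7.6 ztop 12.0
10 520 x -4.2 8.5 ztop 11.9
20 88 x -4.0 7.9 ztop 12.2
```

The marker snapped through at about 44 mm and bottomed on both posts, with its top at about 49.5 mm against 50 expected. Next: release, retreat and check.

Run:
```python
from h import *
x,y=.5189,-.325
ctrl.move_l([x,y,.0355],.03); s=ctrl.read_state(); print(np.round(s['contact_force'],1))
ctrl.move_l([x,y,.0375],.03)
ctrl.grip(.085); s=ctrl.read_state(); print(s['time'],s['opening'],np.round(s['contact_force'],1))
ctrl.move_l([x,y,.20],.12); ctrl.wait(.3)
p,d,m=snap('wrist','end.png'); C=cloud(m,d)*1000; q=p.astype(int)
r=np.radians(68.7);ax=np.array([np.cos(r),np.sin(r)]);D=C[...,:2]-np.array([519.1,-325.]);t=D@ax;xx=D@[ax[1],-ax[0]];z=C[...,2]
k=(np.abs(xx)<7)&(np.abs(t)<75)&(z>25)&(d>0); print('along',t[k].min().round(1),t[k].max().round(1))
for lo in range(-70,70,10):
    j=k&(t>=lo)&(t<lo+10)
    if j.any(): print(lo,j.sum(),'x',xx[j].mean().round(1),'ztop',np.percentile(z[j],90).round(1))
for lo,hi in((-45,-28),(28,45)):
    j=(np.abs(xx)<20)&(t>lo)&(t<hi)&(z>40)&(d>0); print('clip',xx[j].min().round(1),xx[j].max().round(1),z[j].max().round(1))
p,d,m=snap('scene','scene_end.png'); print(ctrl.read_state()['time'])
```

```text
[-4.2  2.9 18. ]
14.35 0.08483431367451812 [ 0.8 -0.7  0.4]
along -66.5 67.7
-70 63 x 0.5 ztop 48.5
-60 96 x 0.6 ztop 49.1
-50 109 x 0.5 ztop 49.3
-40 135 x -0.1 ztop 50.1
-30 119 x 0.6 ztop 49.2
-20 123 x 0.6 ztop 49.2
-10 126 x 0.7 ztop 49.2
0 156 x 0.5 ztop 273.6
10 4072 x -0.0 ztop 292.2
20 169 x -0.9 ztop 299.6
30 147 x 0.1 ztop 49.9
40 140 x 0.4 ztop 49.0
50 139 x 0.7 ztop 48.2
60 112 x 0.8 ztop 47.9
clip -11.6 13.9 57.3
clip -11.7 15.0 57.3
16.2583
```

View pics/end.png

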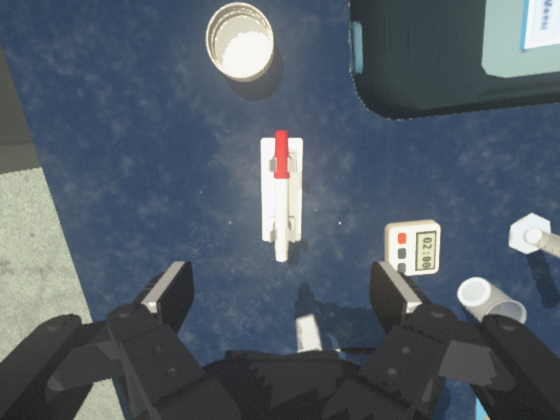

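The marker lies in both clips, from (281, 131) to (281, 262). It is level and centred to within 1 mm. Its top is at about 49 mm and the finger tips stand above it at 57 mm. The neighbouring objects are untouched, so I'm handing in.

```bash
python3 -c "
from h import *
print(ctrl.hand_in())"
```

```text
the job is handed in; nothing more can be done
None
```

The marker is snapped fully home in both clips, level and centred to within about 1 mm, the gripper has let go, the bystanders were left alone, and the job was handed in at about 16 s of the 48 s allowed.

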